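Lower the eye shield and start the bench grinder

TASK

Get the bench grinder ready and start it: with the fingertips, gently swing the raised eye shield of the grey grinding wheel all the way down onto its stop, and only then press the green start button on the starter box fully in, lightly, and let it come back out. Leave the red stop button, the brush wheel's eye shield, and the things standing on the bench as they are, and withdraw clear of everything.

Things in the scene. Friction and masses are not known exactly. Their poses are not given: they have to be found in the camera images.
- grinder: Blue bench grinder, bolted down: grey grinding wheel at its own +y end, brass wire brush at -y, 150 mm wheels 130 mm either side of the origin, axle 140 mm up, guards up to 225 mm, spark tongues 240 mm. Origin on the bench under its middle; own x from front to back, y along the axle, z up. Tool rests reach 122 mm in front of the origin, hinge knobs 200 mm to each side.
- shield_hinge (a point): Middle of the hinge line of the grinding wheel's eye shield, fixed on the grinder: 55 mm in front of its origin, 130 mm to its +y side, 235 mm up. Axes as the grinder's; the hinge runs along y. An 8 mm steel rod with a black clamping knob at the outer end.
- shield_edge (a point): Middle of the free edge of the grinding wheel's eye shield; moves with it. A clear plate 4 mm thick in a black frame 6 mm thick (8 mm at the hinge), 110 mm wide along the hinge, 95 mm from hinge line to free edge. From the hinge it points to the grinder's front: at the start it leans up and forward; pressed down on its upper face it swings down in front of the wheel.
- eye_shield (a joint): Angle of the grinding wheel's eye shield, rad: 0 = fully down on its firm stop, sloping 0.44 (25 degrees) below level from hinge to free edge; grows as it is raised (level at 0.44). Starts raised at 0.8 to 1.2. Stiff friction hinge: stays where it is left; takes about 3 N to move at 40 mm from the hinge.
- brush_shield (a joint): Hinge angle of the same kind of eye shield over the brass wire brush, rad: 0 = fully down, where it starts and must stay.
- starter: Starter box, screwed down: grey, 85 mm (own x) by 160 mm (own y), lid 65 mm up, lugs to 99 mm either side. Origin on the bench under its middle, x from front to back, z up. On the lid along y: green start button at +45 mm, amber pilot lamp in the middle (78 mm up), red mushroom stop button at -45 mm. Jar, tube and socket stand around it, 100 mm or more from its middle.
- start_top (a point): Middle of the top of the green start button: round, 26 mm across, 77 mm above the bench when out. Pressed straight down; it stands 8 mm above a fixed 34 mm metal bezel.
- start (a joint): Travel of the green start button, m: 0 = out, 0.006 = fully in. Sprung: 2 N begins to move it, 5 N is fully in; it comes back out when let go.
- stop_top (a point): Middle of the top of the red mushroom stop button, 38 mm across, 91 mm above the bench, 90 mm from the start button.
- stop (a joint): Travel of the red stop button, m: 0 = out, 0.005 = fully in. Must stay out.
- jar: Glass jar with a red lid, 66 mm across, 95 mm tall, loose, standing by the starter box. Origin at the centre of its underside.
- tube: Bright steel tube offcut, 52 mm across, 80 mm tall, loose, standing by the starter box. Origin at the centre of its underside.
- socket: Steel wrench socket, 34 mm across, 45 mm tall, loose, standing by the starter box. Origin at the centre of its underside.
- candlestick: Brass candlestick, foot 80 mm across, 130 mm tall, loose, standing in front of the grinder. Origin at the centre of its underside.
There are look-alikes about, which are no part of the job. Of the things like the starter, leave any that is turquoise; of the rest the smaller one is meant.

How it is judged:
On the way, in this order (a step that is already met when the one before it is completed fails the run):
1. the grinding wheel's eye shield is down on its stop (within 0.12 rad) (value of joint eye_shield below 0.12 rad), for 0.2 s.
2. the green start button is pressed in (4.5 of its 6 mm) by the fingers with the shield down (value of joint start above 0.0045 m and value of joint eye_shield below 0.12 rad and contact force between the fingers and start above 0.5 N), for 0.1 s.
At the end, for the whole second after the job is handed in: Grinding wheel's eye shield within 0.12 rad of its stop; start button pressed and out again (under 1.5 mm); stop button out (under 1.5 mm); brush shield still down (0.1 rad); jar, tube, socket and candlestick upright (0.15 rad) and within 15 mm of where they stood (value of joint eye_shield below 0.12 rad and value of joint each of start, stop below 0.0015 m and value of joint brush_shield below 0.1 rad and distance of each of jar, tube, socket, candlestick from where it was at the start of the episode below 0.015 m and angle between each of jar, tube, socket, candlestick's own z axis and vertical below 0.15 rad); the robot touches nothing.
It fails at once if the start button is pressed (over 3 mm) while the eye shield is still up (value of joint start above 0.003 m and value of joint eye_shield above 0.2 rad).
It fails at once if the red stop button is pressed (over 1.5 mm) (value of joint stop above 0.0015 m).
It fails at once if an eye shield is lifted (the brush wheel's over 0.1 rad, the grinding wheel's over 1.35 rad) (value of joint brush_shield above 0.1 rad or value of joint eye_shield above 1.35 rad).
It fails at once if the eye shield or the start button is pushed roughly (over 40 N) (contact force between the fingers and eye_shield above 40 N or contact force between the fingers and start above 40 N).
It fails at once if something standing on the bench is moved (over 15 mm), tipped or lifted (not (distance of each of jar, tube, socket, candlestick from where it was at the start of the episode below 0.015 m and angle between each of jar, tube, socket, candlestick's own z axis and vertical below 0.15 rad)).
It also fails if it takes over 48 s, if anything falls off the work surface, if the arm or the gripper's body presses on something with over 40 N, if the wrist force passes 120 N, or if a joint passes its speed limit or range.

ROBOT

A 6-joint arm with a two-finger parallel gripper is mounted at the origin on the work surface. World frame = base frame: x ahead of the robot, y to its left, z up, the work surface at z = 0. Lengths are in m, angles in rad, forces in N, time in s.
With the tool pointing down it reaches from about 0.35 to 0.975 m from the base axis. Payload 4.9 kg.
Tool frame: the origin (TCP) lies at the very end of the fingers, on their centre line; the grasp point (between the pads) lies manip.grip_point_offset behind it (manip.grip_point_offset is the distance from the TCP to the grasp point, in m); z points along the fingers, y is the line along which they close (so a half turn about z gives the same grasp; the last joint's range is limited). The gripper opens to 85 mm and grips with 20 to 120 N. Pads are 22 mm wide; open, the fingers measure 114 mm over their backs; the gripper's body (76 mm by 85 mm) begins 54 mm behind the grasp point. The pads swing forward as they close: fully open they stand 13 mm farther back than shut.
Start: joints at [1.027, 0.053, 1.613, -0, 1.476, -0.119], TCP at [0.258, 0.569, 0.204] pointing down, gripper open.
Joint ranges: [-3.01, 3.01], [-1.01, 2.22], [0.06, 2.58], [-1.02, 4.17], [0.09, 2.62], [-3.14, 3.14]. Speed limits (rad/s): [2.57, 2.57, 3.14, 3.14, 3.14, 3.14].

INTERFACE

Orientations are given as a unit quaternion [w, x, y, z].
In Python, from plant import manip gives the robot as it stands.
- The arm moves only by the shell command python3 -m crank 'ROWS' [OPENING]. ROWS is JSON, a list of rows, each an object of numbers: "x", "y", "z": the shift along the tool's x, y, z in cm; "turn": the turn about the tool's z in rad. In form: [{"x": .., "y": .., "z": .., "turn": ..}, ...]. A call has 1 to 5 rows; each row shifts and turns the commanded pose from where the row before left it, along the tool's axes as they then stand; what a row does not reach is not made up. A row lasts 1/10 s, in which the tool goes at most 50 mm and 8.59 degrees, less where a joint would pass 70% of its speed; a pose out of reach is approached as far as the arm can. A call with a gripper value outside its range is refused whole. OPENING is the opening in per cent of the stroke, from 0 (shut) to 100 (fully open), set as the call begins (- or left out, the last holds). The fingers move at their own pace and stop on an object; the grip force is fixed at half the most. Time passes only in rows, so rows that do not move let the fingers close. It gives the time, the measured TCP pose, the force, the opening and the grip force at its end, in the units of the state.
- manip.state(): the state, without advancing time (a new reading comes with each control period).
- manip.grab_frame(name): name is "side" or "top" or "wrist"; returns (picture, depth): 400x640x3 uint8, red, green, blue; 400x640 float32, m along the optical axis (not along the pixel's ray), 0 where there is no reading.
- manip.camera_model(name): a dict with "mtx" (3x3 intrinsics, pixels), "k1" (the pictures are not rectified: a ray, as slopes to the right and down, at radius r is drawn at 1 + k1 r^2 times it, then the intrinsics apply), "world_to_cam" (4x4, takes a point from world to camera coordinates). Camera axes: x right, y down, z forward; pixel columns grow to the right and rows downward; lengths in m; the calibration is good to about 2 mm. A picture is of the moment at which its call begins: read the wrist's pose just before it. camera_model takes no time and is no camera call; for the wrist camera it gives the pose at the moment of the call.
- manip.job_done(): hands the job in; it is judged then, once.
The state is a dict: "time": time; "joint_pos": joint angles; "joint_vel": joint speeds; "joint_efforts": joint torques, N m; "tool_pos": TCP position; "tool_rot": TCP orientation; "contact_force": force on the tool from outside, world axes, zero at the start; "ft_torque": the same for the moment, N m; "gripper_width": opening from 0.0 (shut) to 1.0 (fully open); "grasp_force": force on a finger pad.
Only numpy, scipy, OpenCV 4.12 (cv2) and the standard library are available. Lean on these libraries where they do the work, as an engineer would, in place of code of your own. Each camera call takes 0.05 s, during which the arm holds its last target. There are 200 camera calls.

## Working session

There is one attempt and no reset: what is moved stays moved. The work goes in short steps, Python scripts to look and compute and a shell command to move; the robot and the scene stay as the last step left them, time stands still between calls to the robot, and variables do not carry over. Pictures are saved under pics/ and viewed, at most 10 in all, crops included, and the job is handed in when it is done.

```bash
mkdir -p pics; cat > h.py <<'E'
import numpy as np, cv2
from plant import manip
def snap(n):
    im,d=manip.grab_frame(n); m=manip.camera_model(n)
    np.savez(f'pics/{n}.npz',im=im,d=d,K=m['mtx'],k1=m['k1'],T=m['world_to_cam'])
    cv2.imwrite(f'pics/{n}.png',im[...,::-1]); return im,d
def px(n,u,v,z=None):
    """world point of pixel; from depth, or on plane height z"""
    f=np.load(f'pics/{n}.npz'); K=np.array(f['K']);k=float(f['k1'])
    p=cv2.undistortPoints(np.array([[[u,v]]],float),K,np.array([k,0,0,0.]))[0,0]
    T=np.linalg.inv(f['T']); r=T[:3,:3]@[p[0],p[1],1]; o=T[:3,3]
    if z is None:
        w=f['d'][int(v)-1:int(v)+2,int(u)-1:int(u)+2]; w=w[w>0]; s=np.median(w) if len(w) else np.nan
    else: s=(z-o[2])/r[2]
    return o+s*r
def proj(n,P):
    f=np.load(f'pics/{n}.npz'); T=f['T']
    q,_=cv2.projectPoints(np.array(P,float).reshape(-1,1,3),cv2.Rodrigues(T[:3,:3])[0],T[:3,3],f['K'],np.array([float(f['k1']),0,0,0]))
    return q[:,0]
E
python3 - <<'E'
from h import *
snap('top');snap('side');s=manip.state();print(s, manip.grip_point_offset)
E
```

```text
{'time': 0.1, 'joint_pos': array([ 1.02700647e+00,  5.33291263e-02,  1.61416063e+00, -1.54516909e-05,
        1.47601523e+00, -1.19003740e-01]), 'joint_vel': array([-0.00223888, -0.00190621, -0.00236654, -0.00107672,  0.0013758 ,
        0.00046548]), 'joint_efforts': array([ 2.08585830e-04, -3.94903314e+01, -3.71363640e+01, -1.49836505e-04,
        3.91161288e-03, -2.06441507e-05]), 'tool_pos': array([0.25726037, 0.56891498, 0.20255993]), 'tool_rot': array([-3.03830960e-04,  2.10798966e-01,  9.77528967e-01, -9.06644531e-04]), 'contact_force': array([ 0.33017146, -0.44211184, -0.35341125]), 'ft_torque': array([-0.01599368,  0.01940334,  0.02238084]), 'grasp_force': 0.0, 'gripper_width': 0.9975583480707934} 0.0187
```

View pics/top.png

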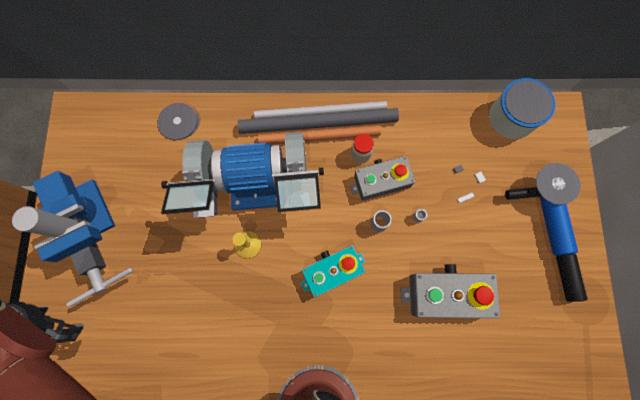

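View pics/side.png

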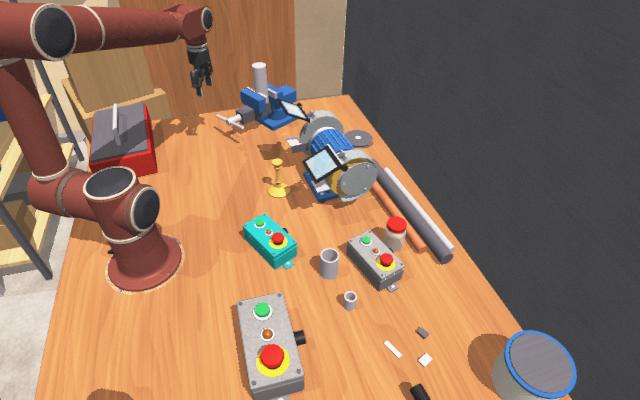

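The top view shows three starter look-alikes: turquoise (333,270), large grey (455,295) and small grey (385,178), which is the one I want. The grinder is at about (245,170). Its left wheel (195,160) should be the grinding wheel, with a raised shield at (190,195). The right shield is at (298,190). Next I'll check this in a close crop and with measurements.

```bash
python3 - <<'E'
from h import *
a=cv2.imread('pics/top.png');b=cv2.imread('pics/side.png')
A=cv2.resize(a[120:270,150:440],None,fx=2.75,fy=2.75,interpolation=2)[:,:797]
B=cv2.resize(b[85:285,230:420],None,fx=2,fy=2,interpolation=2)
cv2.imwrite('pics/c1.png',A)
B=cv2.resize(b[85:215,230:400],None,fx=4.5,fy=4.5,interpolation=2);cv2.imwrite('pics/c2.png',B)
for n,l in dict(shL_top=(185,186),shL_bot=(185,207),shLl=(172,197),shLr=(205,197),shR_t=(298,180),shR_b=(298,203),motor=(247,165),start=(371,180),lamp=(385,176),stop=(401,171),tube=(381,217),tube2=(381,212),jar=(363,144),socket=(421,215),candle=(240,241)).items(): print(n,px('top',*l).round(3))
E
```

```text
shL_top [0.567 0.32  0.244]
shL_bot [0.507 0.305 0.276]
shLl [0.536 0.343 0.259]
shLr [0.534 0.263 0.264]
shR_t [0.586 0.045 0.23 ]
shR_b [0.533 0.046 0.204]
motor [0.634 0.179 0.202]
start [ 0.629 -0.157  0.076]
lamp [ 0.642 -0.198  0.075]
stop [ 0.652 -0.242  0.09 ]
tube [ 0.534 -0.192  0.005]
tube2 [ 0.535 -0.183  0.074]
jar [ 0.733 -0.134  0.094]
socket [ 0.538 -0.312  0.012]
candle [0.446 0.204 0.129]
```

View pics/c1.png

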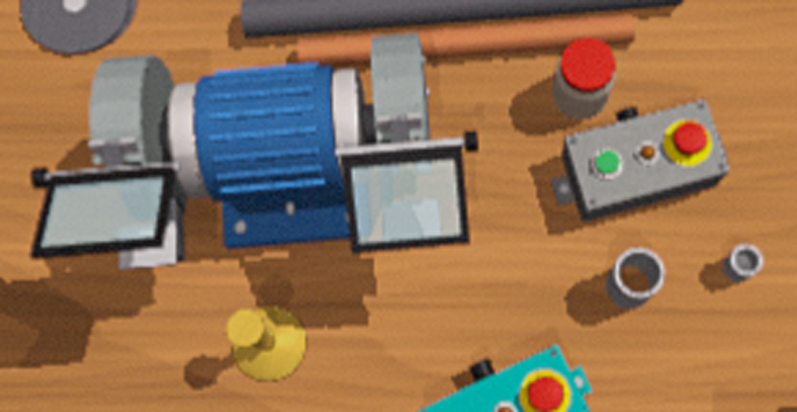

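View pics/c2.png

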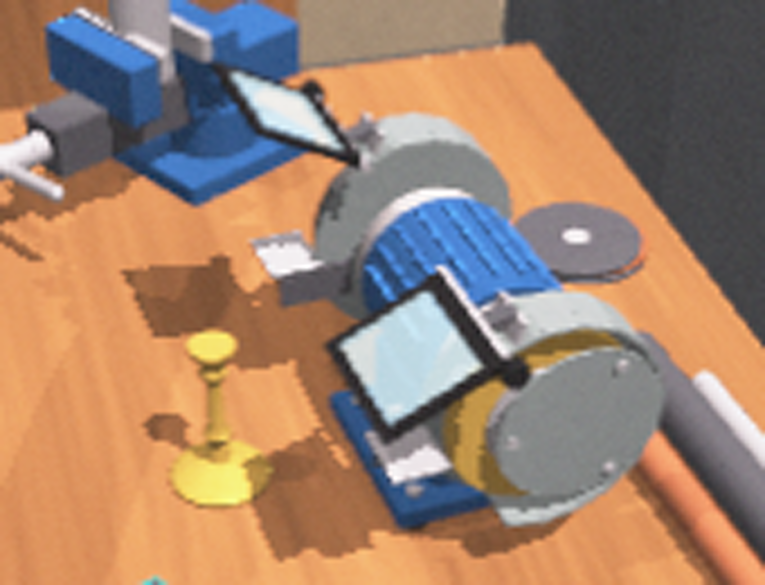

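The small grey starter has its green button at top (371,180), with a measured height of 0.076 (expected 0.077). The left shield, top (185,186)–(185,207), is the raised one at z 0.244–0.276, and it covers the grey wheel. The right wheel shows brass and its shield is down. Next: the hinge frame and the aim points.

```bash
cat >> h.py <<'E'
from scipy.spatial.transform import Rotation as R
def to(P):
    s=manip.state(); q=s['tool_rot']; r=R.from_quat([q[1],q[2],q[3],q[0]])
    return (r.inv().apply(np.array(P)-s['tool_pos'])*100).round(2)
E
python3 - <<'E'
from h import *
c=lambda u,v:(150+u/2.75,120+v/2.75)
L=px('top',*c(38,177),.235);Rr=px('top',*c(471,141),.235);print(L,Rr,np.linalg.norm(L-Rr))
y=(L-Rr)/np.linalg.norm(L-Rr); x=np.array([y[1],-y[0],0]);H=(L+Rr)/2+.13*y
print('yaw',np.arctan2(x[1],x[0]),'hinge',H)
# all shield depth pixels: fit plate angle in grinder frame
P=np.array([px('top',u,v) for u in range(160,216) for v in range(182,213)]);q=P-H
f=q@x;l=q@y;m=(abs(l)<.05)&(f<-.01)&(f>-.1)&(q[:,2]>-.0)&(q[:,2]<.1)
print(m.sum(),'tilt',np.polyfit(-f[m],q[m,2],1),'l range',l[m].min(),l[m].max(),'f min',f[m].min())
for d in(.06,): 
  t=H-d*x;t[2]=.33;print('target',t,to(t))
# green button centroid
f=np.load('pics/top.npz')['im'].astype(int);s=f[165:195,355:385];g=(s[...,1]>s[...,0]+40)&(s[...,1]>s[...,2]+40)
v,u=np.nonzero(g);u=u.mean()+355;v=v.mean()+165;B=px('top',u,v,.077);print('btn',u,v,B)
E
```

```text
[0.57348638 0.37507684 0.235     ] [ 0.60694894 -0.0134538   0.235     ] 0.38996897820280113
yaw 0.08591389909805917 hinge [0.57906259 0.31033204 0.235     ]
1123 tilt [0.54539391 0.00188021] l range -0.04998769784799656 0.049952004662931024 f min -0.08480705913570376
target [0.51928389 0.30518354 0.33      ] [-34.74 -13.25 -12.73]
btn 370.6111111111111 178.38888888888889 [ 0.63415545 -0.155515    0.077     ]
```

```bash
python3 -m crank '[{"z":-4},{"z":-4},{"z":-4},{"z":-4}]' 0
```

```text
schema error: expected keys x, y, z, turn
```

```bash
python3 -m crank '[{"x":0,"y":0,"z":-4,"turn":0},{"x":0,"y":0,"z":-4,"turn":0},{"x":0,"y":0,"z":-4,"turn":0},{"x":-2,"y":-1,"z":-3,"turn":0},{"x":-3,"y":-1,"z":0,"turn":0}]' 0; python3 -m crank '[{"x":-4,"y":-1.5,"z":0,"turn":0},{"x":-4,"y":-1.5,"z":0,"turn":0},{"x":-4,"y":-1.5,"z":0,"turn":0},{"x":-4,"y":-1.5,"z":0,"turn":0},{"x":-4,"y":-1.5,"z":0,"turn":0}]'; python3 - <<'E'
from h import *
print(to([.519,.305,.33]))
E
```

```text
time: 0.6
tool_pos: [0.2953, 0.5322, 0.3602]
tool_rot: [0.002, 0.209, 0.978, 0.004]
contact_force: [0.6, 0.1, 0.2]
gripper_width: 0.148
grasp_force: 0.0
time: 1.1
tool_pos: [0.447, 0.3784, 0.3531]
tool_rot: [-0.0, 0.211, 0.978, -0.0]
contact_force: [0.7, 1.3, -0.6]
gripper_width: -0.002
grasp_force: 0.0
[-9.59 -3.72  2.31]
```

```bash
python3 -m crank '[{"x":-4,"y":-1.5,"z":0,"turn":0},{"x":-4,"y":-1.5,"z":1,"turn":0},{"x":0,"y":0,"z":1,"turn":0},{"x":0,"y":0,"z":0,"turn":0}]'; python3 - <<'E'
from h import *
print(to([.519,.305,.33]))
E
```

```text
time: 1.5
tool_pos: [0.5063, 0.3185, 0.3308]
tool_rot: [-0.002, 0.212, 0.977, -0.001]
contact_force: [-0.2, 0.3, -0.5]
gripper_width: -0.003
grasp_force: 0.0
[-1.71 -0.7   0.08]
```

```bash
python3 -m crank '[{"x":-1.7,"y":-0.7,"z":0,"turn":0},{"x":0,"y":0,"z":2,"turn":0},{"x":0,"y":0,"z":2,"turn":0},{"x":0,"y":0,"z":0.5,"turn":0},{"x":0,"y":0,"z":0.5,"turn":0}]'; python3 -m crank '[{"x":0,"y":0,"z":0.6,"turn":0},{"x":0,"y":0,"z":0.6,"turn":0},{"x":0,"y":0,"z":0.6,"turn":0}]'
```

```text
time: 2.0
tool_pos: [0.5192, 0.3066, 0.2838]
tool_rot: [0.0, 0.21, 0.978, 0.0]
contact_force: [-0.4, -0.1, 0.5]
gripper_width: 0.001
grasp_force: 0.0
time: 2.3
tool_pos: [0.5196, 0.3064, 0.266]
tool_rot: [0.0, 0.211, 0.978, 0.0]
contact_force: [-0.1, 0.2, -0.4]
gripper_width: 0.003
grasp_force: 0.0
```

```bash
python3 -m crank '[{"x":0,"y":0,"z":0.5,"turn":0},{"x":0,"y":0,"z":0.5,"turn":0},{"x":0,"y":0,"z":0.5,"turn":0}]'; python3 - <<'E'
from h import *
snap('side');b=cv2.imread('pics/side.png')
cv2.imwrite('pics/c3.png',cv2.resize(b[40:190,230:400],None,fx=4,fy=4,interpolation=2))
E
```

```text
time: 2.6
tool_pos: [0.5194, 0.3061, 0.2503]
tool_rot: [0.0, 0.211, 0.978, 0.0]
contact_force: [-0.6, -0.1, 0.6]
gripper_width: -0.003
grasp_force: 0.0
```

View pics/c3.png

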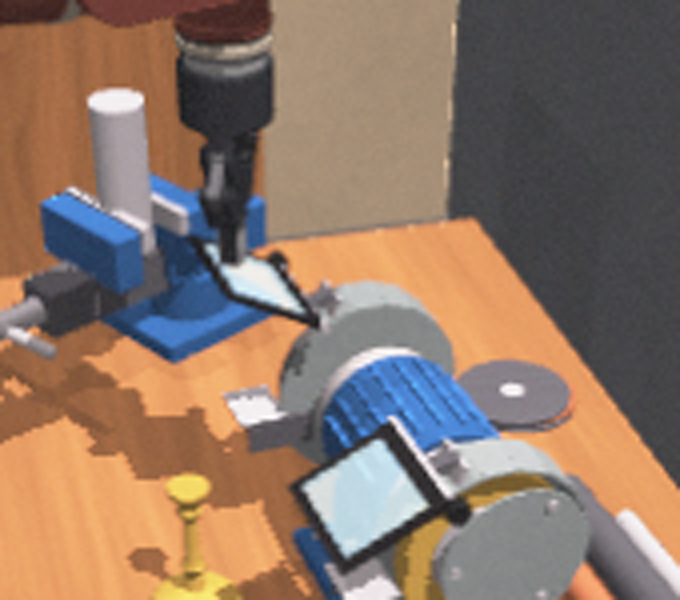

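The fingertip appears at crop (235,262), over the plate, and the shield corners haven't moved visibly. I'll check this against depth.

```bash
python3 - <<'E'
from h import *
print(manip.state()['tool_pos'],manip.state()['contact_force'],proj('side',[[.5194,.306,.25],[.579,.310,.235],[.496,.303,.28]]))
c=lambda u,v:(230+u/4,40+v/4)
for p in [(232,245),(236,258),(250,285),(270,290),(215,262),(290,295),(235,230)]: print(p,px('side',*c(*p)).round(3))
snap('top')
H=np.array([.579,.3103,.235]);x=np.array([np.cos(.0859),np.sin(.0859),0]);y=np.array([-x[1],x[0],0])
P=np.array([px('top',u,v) for u in range(160,216) for v in range(182,216)]);q=P-H
f=q@x;l=q@y
for a in np.arange(-.05,.05,.02):
  m=(abs(l-a)<.008)&(f<-.01)&(f>-.1)&(q[:,2]>-.06)&(q[:,2]<.07)
  print(a,m.sum(),np.polyfit(-f[m],q[m,2],1))
E
```

```text
[0.51893068 0.3059566  0.24922206] [-0.16799441  0.05243612  0.02621312] [[287.89068485 112.46196755]
 [304.66962179 113.49113198]
 [280.87681639 105.820292  ]]
(232, 245) [0.518 0.292 0.299]
(236, 258) [0.521 0.292 0.287]
(250, 285) [0.529 0.279 0.268]
(270, 290) [0.549 0.291 0.254]
(215, 262) [0.506 0.303 0.28 ]
(290, 295) [0.568 0.296 0.243]
(235, 230) [0.521 0.29  0.313]
-0.05 174 [0.54791914 0.00162691]
-0.030000000000000002 149 [0.54383964 0.00187221]
-0.010000000000000002 93 [0.54183986 0.00171704]
0.009999999999999995 40 [0.57820769 0.00158374]Traceback (most recent call last):
  File "<stdin>", line 11, in <module>
    raise TypeError("expected non-empty vector for x")
TypeError: expected non-empty vector for x
```

View pics/top.png

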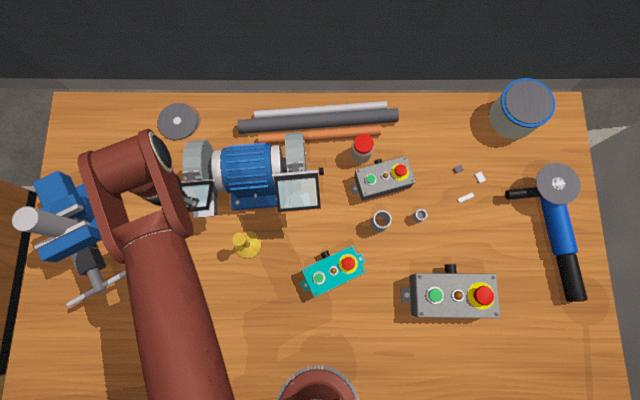

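```bash
python3 - <<'E'
from h import *
for v in range(94,116): print(v,[tuple(px('side',u,v).round(3)) for u in (288,290)])
snap('wrist');print(proj('wrist',[manip.state()['tool_pos']]))
E
```

```text
94 [(np.float64(0.513), np.float64(0.265), np.float64(0.339)), (np.float64(0.524), np.float64(0.286), np.float64(0.327))]
95 [(np.float64(0.514), np.float64(0.269), np.float64(0.334)), (np.float64(0.525), np.float64(0.287), np.float64(0.323))]
96 [(np.float64(0.515), np.float64(0.275), np.float64(0.327)), (np.float64(0.526), np.float64(0.293), np.float64(0.317))]
97 [(np.float64(0.519), np.float64(0.292), np.float64(0.315)), (np.float64(0.526), np.float64(0.296), np.float64(0.311))]
98 [(np.float64(0.518), np.float64(0.291), np.float64(0.312)), (np.float64(0.526), np.float64(0.294), np.float64(0.309))]
99 [(np.float64(0.519), np.float64(0.294), np.float64(0.306)), (np.float64(0.526), np.float64(0.295), np.float64(0.305))]
100 [(np.float64(0.519), np.float64(0.294), np.float64(0.303)), (np.float64(0.525), np.float64(0.294), np.float64(0.302))]
101 [(np.float64(0.518), np.float64(0.292), np.float64(0.3)), (np.float64(0.526), np.float64(0.295), np.float64(0.298))]
102 [(np.float64(0.518), np.float64(0.293), np.float64(0.296)), (np.float64(0.526), np.float64(0.296), np.float64(0.294))]
1
[... 922 characters left out ...]
np.float64(0.522), np.float64(0.282), np.float64(0.272))]
111 [(np.float64(0.512), np.float64(0.268), np.float64(0.277)), (np.float64(0.52), np.float64(0.276), np.float64(0.272))]
112 [(np.float64(0.509), np.float64(0.254), np.float64(0.281)), (np.float64(0.518), np.float64(0.267), np.float64(0.273))]
113 [(np.float64(0.508), np.float64(0.251), np.float64(0.28)), (np.float64(0.515), np.float64(0.254), np.float64(0.277))]
114 [(np.float64(0.508), np.float64(0.249), np.float64(0.277)), (np.float64(0.515), np.float64(0.252), np.float64(0.275))]
115 [(np.float64(0.597), np.float64(0.676), np.float64(0.024)), (np.float64(0.514), np.float64(0.251), np.float64(0.272))]
[[318.07308407 234.41895815]]
```

View pics/wrist.png

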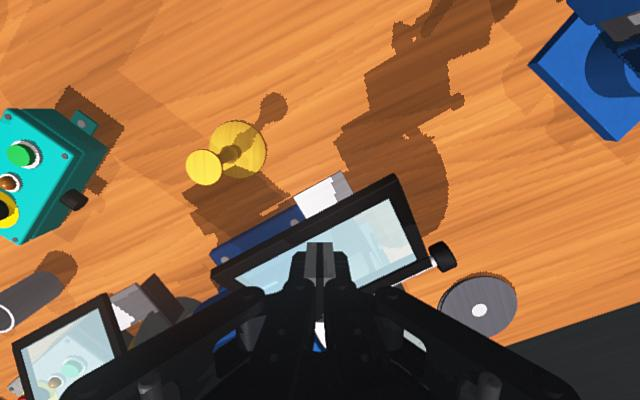

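The wrist view shows the fingertips at (320,243), over the plate with its outer corner at (395,180). The side depth puts the visible end of the fingers near z 0.28 and the plate below it. I'll compare with the wrist depth.

```bash
python3 - <<'E'
from h import *
print(manip.state()['tool_pos'],manip.state()['gripper_width'],manip.state()['time'])
for v in range(236,276,4): print(v,[tuple(map(float,px('wrist',u,v).round(3))) for u in (312,320,328)])
H=np.array([.579,.3103,.235]);x=np.array([np.cos(.0859),np.sin(.0859),0]);y=np.array([-x[1],x[0],0])
Q=np.array([px('wrist',u,v) for u in range(235,420,4) for v in range(190,300,4)])-H
f=Q@x;l=Q@y;m=(abs(l)<.055)&(f<-.02)&(f>-.1)&(Q[:,2]>-.06)&(Q[:,2]<.039)
print(m.sum(),np.polyfit(-f[m],Q[m,2],1))
E
```

```text
[0.51912226 0.30604489 0.25012273] 0.004369620170481228 2.75
236 [(0.507, 0.308, 0.279), (0.51, 0.312, 0.277), (0.512, 0.315, 0.275)]
240 [(0.51, 0.307, 0.277), (0.513, 0.31, 0.275), (0.515, 0.314, 0.274)]
244 [(0.509, 0.307, 0.284), (0.511, 0.311, 0.284), (0.512, 0.315, 0.284)]
248 [(0.509, 0.308, 0.288), (0.511, 0.311, 0.288), (0.512, 0.315, 0.288)]
252 [(0.509, 0.308, 0.293), (0.511, 0.311, 0.292), (0.512, 0.315, 0.292)]
256 [(0.509, 0.308, 0.296), (0.511, 0.311, 0.296), (0.512, 0.315, 0.297)]
260 [(0.509, 0.308, 0.301), (0.511, 0.311, 0.3), (0.512, 0.314, 0.3)]
264 [(0.509, 0.308, 0.304), (0.511, 0.311, 0.304), (0.512, 0.314, 0.304)]
268 [(0.509, 0.308, 0.308), (0.511, 0.311, 0.307), (0.512, 0.314, 0.307)]
272 [(0.509, 0.308, 0.311), (0.511, 0.311, 0.311), (0.512, 0.314, 0.311)]
286 [0.54692502 0.00389174]
```

Both cameras put the real fingertips about 30 mm above the reported TCP, just above the plate. That fits with the zero force. I'll go down a little and see.

```bash
python3 -m crank '[{"x":0,"y":0,"z":0.4,"turn":0},{"x":0,"y":0,"z":0.4,"turn":0},{"x":0,"y":0,"z":0.4,"turn":0},{"x":0,"y":0,"z":0,"turn":0}]'; cat > t.py <<'E'
from h import *
snap('wrist')
H=np.array([.579,.3103,.235]);x=np.array([np.cos(.0859),np.sin(.0859),0]);y=np.array([-x[1],x[0],0])
Q=np.array([px('wrist',u,v) for u in range(215,430,4) for v in range(160,300,4)])-H
f=Q@x;l=Q@y;m=(abs(l)<.055)&(f<-.02)&(f>-.1)&(Q[:,2]>-.07)&(Q[:,2]<.045)&~((abs(l)<.02)&(f>-.075))
p=np.polyfit(-f[m],Q[m,2],1);s=manip.state()
print(m.sum(),p,'angle',np.arctan(p[0])+.44,s['tool_pos'].round(4),s['contact_force'].round(1))
for v in range(232,256,4): print(v,px('wrist',320,v).round(3))
E
python3 t.py
```

```text
time: 3.15
tool_pos: [0.5191, 0.3061, 0.238]
tool_rot: [-0.0, 0.211, 0.978, -0.0]
contact_force: [-0.8, -0.2, 0.2]
gripper_width: 0.001
grasp_force: 0.2
673 [0.39824316 0.00325329] angle 0.8189909459549765 [0.5191 0.3061 0.2382] [-0.2 -0.5 -0. ]
232 [0.507 0.313 0.267]
236 [0.509 0.312 0.266]
240 [0.512 0.311 0.265]
244 [0.511 0.311 0.272]
248 [0.511 0.311 0.276]
252 [0.511 0.311 0.28 ]
```

The shield went from 0.94 to 0.82, so the true tip is about 30 mm above the reported TCP, and the force reading barely shows the contact. I'll keep going on vision.

```bash
python3 -m crank '[{"x":0,"y":0,"z":0.7,"turn":0},{"x":0,"y":0,"z":0.7,"turn":0},{"x":0,"y":0,"z":0.7,"turn":0},{"x":0,"y":0,"z":0.7,"turn":0},{"x":0,"y":0,"z":0,"turn":0}]';python3 t.py
```

```text
time: 3.7
tool_pos: [0.5187, 0.3058, 0.2087]
tool_rot: [-0.001, 0.211, 0.978, -0.001]
contact_force: [-0.1, -0.0, 0.4]
gripper_width: 0.003
grasp_force: 0.0
911 [-0.01696623  0.00191327] angle 0.42303539418719166 [0.5189 0.3059 0.2094] [0.4 0.8 0.7]
232 [0.508 0.312 0.235]
236 [0.51  0.311 0.236]
240 [0.512 0.31  0.236]
244 [0.51  0.311 0.243]
248 [0.51  0.311 0.248]
252 [0.511 0.311 0.252]
```

```bash
python3 -m crank '[{"x":0,"y":0,"z":0.6,"turn":0},{"x":0,"y":0,"z":0.6,"turn":0},{"x":0,"y":0,"z":0.5,"turn":0},{"x":0,"y":0,"z":0,"turn":0}]';python3 t.py
```

```text
time: 4.15
tool_pos: [0.519, 0.306, 0.1927]
tool_rot: [-0.001, 0.211, 0.978, -0.0]
contact_force: [0.5, -0.7, 0.2]
gripper_width: -0.002
grasp_force: 0.1
910 [-2.51588646e-01 -2.88855179e-05] angle 0.19352670043657783 [0.5189 0.306  0.1929] [ 0.4 -0.5 -0.2]
232 [0.51  0.311 0.213]
236 [0.512 0.311 0.214]
240 [0.514 0.31  0.214]
244 [0.511 0.311 0.227]
248 [0.511 0.311 0.231]
252 [0.511 0.311 0.235]
```

```bash
python3 -m crank '[{"x":0,"y":0,"z":0.4,"turn":0},{"x":0,"y":0,"z":0.3,"turn":0},{"x":0,"y":0,"z":0,"turn":0}]';python3 t.py
```

```text
time: 4.5
tool_pos: [0.5192, 0.3061, 0.1862]
tool_rot: [-0.0, 0.211, 0.978, -0.0]
contact_force: [0.4, -0.2, 1.0]
gripper_width: 0.001
grasp_force: 0.3
837 [-0.33220924 -0.00274996] angle 0.1192614731752713 [0.5191 0.3061 0.1864] [ 0.3  0.2 -0.1]
232 [0.511 0.311 0.205]
236 [0.513 0.31  0.205]
240 [0.515 0.309 0.206]
244 [0.511 0.311 0.22 ]
248 [0.511 0.311 0.225]
252 [0.51  0.311 0.229]
```

```bash
python3 -m crank '[{"x":0,"y":0,"z":0.15,"turn":0},{"x":0,"y":0,"z":0,"turn":0}]';python3 t.py|head -1
```

```text
time: 4.75
tool_pos: [0.5195, 0.3062, 0.1854]
tool_rot: [0.0, 0.211, 0.978, 0.0]
contact_force: [-0.0, -0.3, 1.3]
gripper_width: 0.0
grasp_force: 0.7
835 [-0.346834   -0.00299832] angle 0.10614845129806616 [0.5194 0.3062 0.1854] [-0.1 -0.3  1.5]
```

```bash
for i in 1; do python3 -m crank '[{"x":0,"y":0,"z":0.15,"turn":0},{"x":0,"y":0,"z":0,"turn":0}]';python3 t.py|head -1; done; python3 -m crank '[{"x":0,"y":0,"z":0.15,"turn":0},{"x":0,"y":0,"z":0,"turn":0}]';python3 t.py|head -1
```

```text
time: 5.0
tool_pos: [0.5197, 0.3063, 0.185]
tool_rot: [0.001, 0.211, 0.978, 0.0]
contact_force: [-1.6, -0.7, 5.4]
gripper_width: 0.004
grasp_force: 2.6
837 [-0.34933224 -0.00293559] angle 0.10392018902664185 [0.5197 0.3063 0.185 ] [-0.2 -0.5  5.4]
time: 5.25
tool_pos: [0.5199, 0.3064, 0.1848]
tool_rot: [0.001, 0.211, 0.978, 0.001]
contact_force: [-2.5, -2.1, 10.2]
gripper_width: 0.001
grasp_force: 4.7
834 [-0.35417875 -0.00274348] angle 0.09960732492943908 [0.5199 0.3064 0.1848] [-4.2 -2.2  9.9]
```

```bash
python3 -m crank '[{"x":0,"y":0,"z":0.2,"turn":0},{"x":0,"y":0,"z":0,"turn":0}]';python3 t.py|head -1; cat > a.py <<'E'
from h import *
# shield angle by depth, residual-trimmed; wrist: grinding shield
H=np.array([.579,.3103,.235]);x=np.array([np.cos(.0859),np.sin(.0859),0]);y=np.array([-x[1],x[0],0])
import sys
def fit(n,H,us,vs):
    Q=np.array([px(n,u,v) for u in us for v in vs])-H;f=Q@x;l=Q@y
    m=(abs(l)<.053)&(f<-.015)&(f>-.095)&(Q[:,2]>-.07)&(Q[:,2]<.05)
    for _ in range(6):
        p=np.polyfit(-f[m],Q[m,2],1);m=m&(abs(Q[:,2]-np.polyval(p,-f))<max(.003,1.5*np.std((Q[:,2]-np.polyval(p,-f))[m])))
    return m.sum(),p,np.arctan(p[0])+.44
if __name__=='__main__':
    if sys.argv[1]=='wrist': print(fit('wrist',H,range(215,430,4),range(160,300,4)))
    else: print(fit('top',H,range(160,216),range(182,216)))
    print('brush(ref)',fit('top',H-.26*y,range(270,325),range(172,210)))
E
python3 a.py wrist
```

```text
time: 5.5
tool_pos: [0.5201, 0.3065, 0.1845]
tool_rot: [0.001, 0.211, 0.978, 0.001]
contact_force: [-5.7, -2.8, 15.4]
gripper_width: -0.001
grasp_force: 7.8
836 [-0.3651596  -0.00227553] angle 0.08988431488945675 [0.5201 0.3065 0.1845] [-5.6 -1.7 14.7]
(np.int64(926), array([-4.60862734e-01,  1.46291806e-04]), np.float64(0.008149430596057716))
brush(ref) (np.int64(1257), array([-0.46788289,  0.00228638]), np.float64(0.002374585450732325))
```

The outlier-trimmed fit gives the shield at 0.008 rad, against 0.002 for the lowered brush shield as reference. With firm 15 N resistance, it is on its stop. Now lifting and moving over to the start button.

```bash
python3 -m crank '[{"x":0,"y":0,"z":-1,"turn":0},{"x":0,"y":0,"z":-3,"turn":0},{"x":0,"y":0,"z":-4,"turn":0},{"x":0,"y":0,"z":-4,"turn":0},{"x":0,"y":0,"z":0,"turn":0}]'; python3 - <<'E'
from h import *
print(to([.634,-.156,.30]))
E
```

```text
time: 6.05
tool_pos: [0.5217, 0.3073, 0.3079]
tool_rot: [0.005, 0.211, 0.978, 0.003]
contact_force: [0.4, 0.6, 0.9]
gripper_width: 0.003
grasp_force: 0.0
[-29.32 -37.59   0.68]
```

```bash
python3 -m crank '[{"x":-2.8,"y":-3.6,"z":0,"turn":0},{"x":-2.8,"y":-3.6,"z":0,"turn":0},{"x":-2.8,"y":-3.6,"z":0,"turn":0},{"x":-2.8,"y":-3.6,"z":0,"turn":0},{"x":-2.8,"y":-3.6,"z":0,"turn":0}]'; python3 -m crank '[{"x":-2.8,"y":-3.6,"z":0,"turn":0},{"x":-2.8,"y":-3.6,"z":0,"turn":0},{"x":-2.8,"y":-3.6,"z":0,"turn":0},{"x":-2.8,"y":-3.6,"z":0,"turn":0},{"x":0,"y":0,"z":0,"turn":0}]'; cat > b.py <<'E'
from h import *
snap('wrist');f=np.load('pics/wrist.npz')['im'].astype(int)
g=((f[...,1]>f[...,0]+40)&(f[...,1]>f[...,2]+40)).astype(np.uint8)
n,_,st,c=cv2.connectedComponentsWithStats(g)
for i in range(1,n):
    if st[i,4]>60: print(st[i,4],c[i],px('wrist',*c[i]).round(4),px('wrist',*c[i],.077).round(4))
s=manip.state();print(s['tool_pos'].round(4),to([.634,-.156,.15]))
E
python3 b.py; python3 - <<'E'
from h import *
snap('top')
E
python3 a.py top
```

```text
time: 6.55
tool_pos: [0.5724, 0.0828, 0.2989]
tool_rot: [-0.001, 0.211, 0.978, -0.0]
contact_force: [0.3, -0.0, 0.7]
gripper_width: -0.003
grasp_force: 0.0
time: 7.05
tool_pos: [0.6153, -0.0977, 0.298]
tool_rot: [-0.001, 0.214, 0.977, -0.001]
contact_force: [0.5, 0.7, -0.6]
gripper_width: 0.002
grasp_force: 0.0
394 [16.12944162  6.67005076] [ 0.3194 -0.3146  0.105 ] [ 0.3019 -0.3339  0.077 ]
249 [288.59839357 197.38554217] [ 0.6365 -0.1511  0.0763] [ 0.6364 -0.1509  0.077 ]
[ 0.615  -0.0952  0.2982] [-4.3  -4.74 14.81]
(np.int64(1175), array([-0.47682893,  0.00250986]), np.float64(-0.004939517329395793))
brush(ref) (np.int64(1056), array([-0.46446826,  0.00191216]), np.float64(0.005179623709427317))
```

View pics/wrist.png

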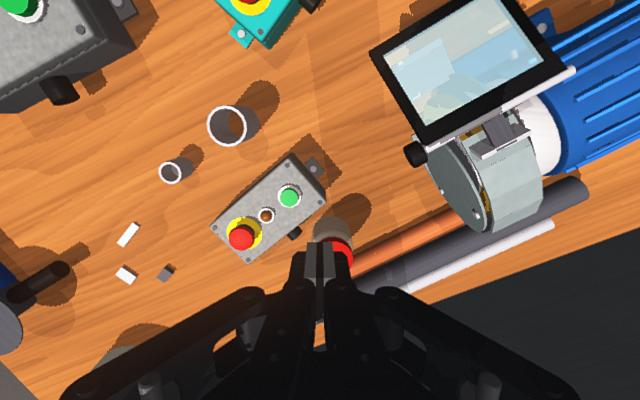

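The wrist view shows the green button at (289,197), red stop at (240,237), jar lid at (340,255), tube at (227,125) and socket at (170,172). Both shields read down. Moving over the button.

```bash
python3 -m crank '[{"x":-2.2,"y":-2.3,"z":1,"turn":0},{"x":-2.2,"y":-2.3,"z":3,"turn":0},{"x":0,"y":0,"z":4,"turn":0},{"x":0,"y":0,"z":4,"turn":0},{"x":0,"y":0,"z":0,"turn":0}]'; python3 b.py;  python3 - <<'E'
from h import *
s=np.load('pics/wrist.npz');im=s['im'][...,::-1]
cv2.imwrite('pics/w2.png',cv2.resize(im[100:320,180:480],None,fx=2.5,fy=2.5))
for v in range(225,250,3): print(v,px('wrist',320,v).round(3))
E
```

```text
time: 7.65
tool_pos: [0.6321, -0.1498, 0.1718]
tool_rot: [-0.007, 0.21, 0.978, 0.001]
contact_force: [-1.0, 1.9, -1.6]
gripper_width: -0.0
grasp_force: 0.0
542 [316.24907749 199.62730627] [ 0.6389 -0.1551  0.0809] [ 0.64   -0.1556  0.077 ]
[ 0.6342 -0.1506  0.1762] [-0.23 -0.5   2.61]
225 [ 0.668 -0.164  0.069]
228 [ 0.671 -0.166  0.069]
231 [ 0.674 -0.167  0.069]
234 [ 0.677 -0.168  0.069]
237 [ 0.68  -0.17   0.069]
240 [ 0.683 -0.171  0.069]
243 [ 0.626 -0.146  0.209]
246 [ 0.626 -0.146  0.212]
249 [ 0.626 -0.146  0.216]
```

View pics/w2.png

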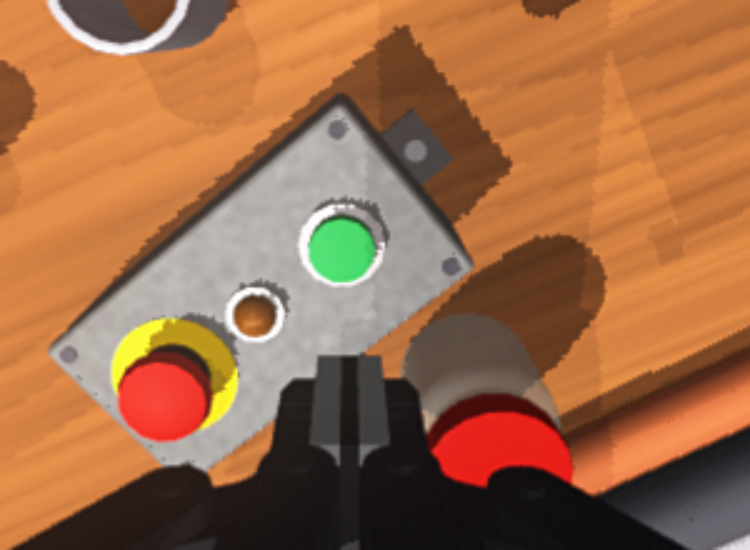

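The button is at crop (342,248) and the fingertips at crop (347,360), with real tip height 0.207 (reported +0.031). The jar lid at crop (500,445) is clear. I'll descend to about 40 mm above the button and recheck.

```bash
python3 -m crank '[{"x":-0.35,"y":-0.3,"z":2,"turn":0},{"x":0,"y":0,"z":3,"turn":0},{"x":0,"y":0,"z":2.5,"turn":0},{"x":0,"y":0,"z":1.5,"turn":0},{"x":0,"y":0,"z":0,"turn":0}]'; python3 -m crank '[{"x":0,"y":0,"z":0,"turn":0},{"x":0,"y":0,"z":0,"turn":0}]'; python3 b.py; python3 - <<'E'
from h import *
for v in range(234,256,3): print(v,px('wrist',320,v).round(3))
E
```

```text
time: 8.2
tool_pos: [0.6381, -0.1562, 0.0898]
tool_rot: [-0.001, 0.21, 0.978, 0.0]
contact_force: [-0.7, 1.1, -0.9]
gripper_width: -0.002
grasp_force: 0.0
time: 8.4
tool_pos: [0.6401, -0.1575, 0.093]
tool_rot: [0.002, 0.211, 0.978, -0.0]
contact_force: [0.2, -0.2, -0.0]
gripper_width: 0.001
grasp_force: 0.0
1036 [320.16505792 217.6023166 ] [ 0.6361 -0.1543  0.076 ] [ 0.6358 -0.1541  0.077 ]
[ 0.64   -0.1575  0.0928] [ 0.58 -0.1  -5.73]
234 [ 0.647 -0.159  0.076]
237 [ 0.654 -0.162  0.065]
240 [ 0.656 -0.164  0.064]
243 [ 0.631 -0.152  0.126]
246 [ 0.631 -0.152  0.129]
249 [ 0.631 -0.152  0.132]
252 [ 0.632 -0.153  0.135]
255 [ 0.631 -0.152  0.138]
```

```bash
python3 -m crank '[{"x":0.5,"y":0.15,"z":1.2,"turn":0},{"x":0,"y":0,"z":1.5,"turn":0},{"x":0,"y":0,"z":1,"turn":0},{"x":0,"y":0,"z":0.4,"turn":0},{"x":0,"y":0,"z":0,"turn":0}]'; python3 -m crank '[{"x":0,"y":0,"z":0.2,"turn":0},{"x":0,"y":0,"z":0.2,"turn":0},{"x":0,"y":0,"z":0,"turn":0}]'
```

```text
time: 8.95
tool_pos: [0.6334, -0.1533, 0.0479]
tool_rot: [-0.002, 0.211, 0.978, 0.0]
contact_force: [-2.0, 0.4, 2.6]
gripper_width: -0.004
grasp_force: 1.3
time: 9.25
tool_pos: [0.6349, -0.1538, 0.0457]
tool_rot: [0.0, 0.211, 0.978, -0.0]
contact_force: [-1.7, 1.8, 3.6]
gripper_width: 0.001
grasp_force: 1.8
```

```bash
python3 -m crank '[{"x":0,"y":0,"z":0.15,"turn":0},{"x":0,"y":0,"z":0.15,"turn":0},{"x":0,"y":0,"z":0.1,"turn":0},{"x":0,"y":0,"z":0,"turn":0}]'
```

```text
time: 9.65
tool_pos: [0.635, -0.1539, 0.0434]
tool_rot: [0.0, 0.211, 0.978, -0.0]
contact_force: [-5.9, 2.0, 10.7]
gripper_width: 0.003
grasp_force: 5.9
```

```bash
python3 -m crank '[{"x":0,"y":0,"z":0.15,"turn":0},{"x":0,"y":0,"z":0,"turn":0},{"x":0,"y":0,"z":0,"turn":0}]'; python3 b.py
```

```text
time: 9.95
tool_pos: [0.635, -0.1539, 0.0433]
tool_rot: [0.0, 0.211, 0.978, -0.0]
contact_force: [-9.5, 3.3, 17.6]
gripper_width: 0.003
grasp_force: 8.9
222 [316.01351351 243.36936937] [ 0.626  -0.1508  0.0755] [ 0.6254 -0.1505  0.077 ]
[ 0.635  -0.1539  0.0433] [  0.    -0.24 -10.67]
```

```bash
python3 - <<'E'
from h import *
f=np.load('pics/wrist.npz')['im'].astype(int)
g=((f[...,1]>f[...,0]+40)&(f[...,1]>f[...,2]+40)); g=cv2.erode(g.astype(np.uint8),np.ones((3,3)))
P=np.array([px('wrist',u,v) for v,u in zip(*np.nonzero(g))]);print(len(P),np.percentile(P,[5,25,50,75,95],axis=0).round(4))
# lid reference and finger
for u,v in [(290,215),(350,215),(320,215),(320,258),(320,262)]: print(u,v,px('wrist',u,v).round(4),f[v,u])
E
```

```text
99 [[ 0.6251 -0.1612  0.0698]
 [ 0.6261 -0.1591  0.07  ]
 [ 0.6272 -0.1524  0.0702]
 [ 0.6284 -0.1479  0.0703]
 [ 0.6352 -0.1431  0.0705]]
290 215 [ 0.61   -0.159   0.0642] [193 190 186]
350 215 [ 0.623  -0.1296  0.0648] [92 91 89]
320 215 [ 0.6166 -0.1443  0.0643] [92 90 88]
320 258 [ 0.6266 -0.1489  0.0914] [29 28 28]
320 262 [ 0.6265 -0.1488  0.0952] [27 27 25]
```

The button face now reads 0.070, against 0.0765 when out, so it is fully in. Withdrawing.

```bash
python3 -m crank '[{"x":0,"y":0,"z":-1,"turn":0},{"x":0,"y":0,"z":-2,"turn":0},{"x":0,"y":0,"z":-4,"turn":0},{"x":0,"y":0,"z":-4,"turn":0},{"x":0,"y":0,"z":-4,"turn":0}]'; python3 -m crank '[{"x":0,"y":0,"z":-4,"turn":0},{"x":0,"y":0,"z":-4,"turn":0},{"x":0,"y":0,"z":0,"turn":0},{"x":0,"y":0,"z":0,"turn":0},{"x":0,"y":0,"z":0,"turn":0}]'; python3 b.py; python3 - <<'E'
from h import *
snap('top');snap('side')
E
python3 a.py top
```

```text
time: 10.5
tool_pos: [0.6344, -0.1537, 0.1903]
tool_rot: [-0.0, 0.211, 0.978, -0.0]
contact_force: [0.2, -0.4, -0.5]
gripper_width: -0.003
grasp_force: 0.0
time: 11.0
tool_pos: [0.6339, -0.1535, 0.2674]
tool_rot: [-0.001, 0.211, 0.978, 0.0]
contact_force: [0.5, -0.2, 0.4]
gripper_width: 0.003
grasp_force: 0.0
317 [319.09463722 173.73817035] [ 0.6359 -0.1539  0.0766] [ 0.6358 -0.1539  0.077 ]
[ 0.6337 -0.1534  0.2668] [-0.18 -0.22 11.68]
(np.int64(1175), array([-0.47107004,  0.00234139]), np.float64(-0.00023696066739242738))
brush(ref) (np.int64(1254), array([-0.46773173,  0.00224216]), np.float64(0.0024986052954890647))
```

View pics/side.png

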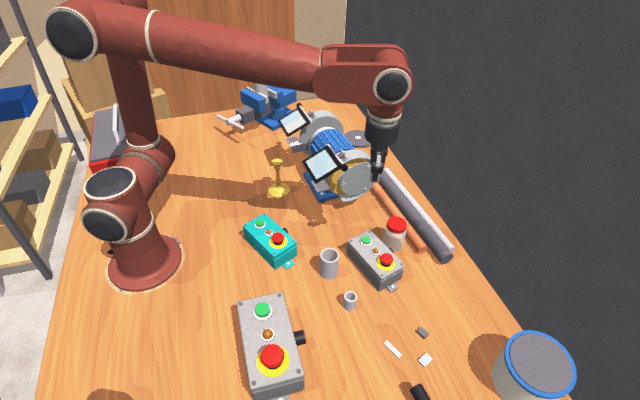

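The button is back out (z 0.0766) and both shields are down. Jar (397,235), tube (329,263), socket (350,300) and candlestick (278,178) stand where they were, and the gripper hangs clear above everything.

```bash
python3 -c "
from plant import manip; print(manip.job_done())"
```

```text
the job is handed in; nothing more can be done
None
```

The grinding wheel's shield is down on its stop, the green start button was then pressed fully in and came back out, everything else on the bench looks untouched, and the job is handed in; no verdict was shown.

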